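# Lean a painted panel on a table easel

### The arm

A 6-joint arm with a two-finger parallel gripper is mounted at the origin on the work surface. World frame = base frame: x ahead of the robot, y to its left, z up, the work surface at z = 0. Lengths are in mm, angles in rad, forces in N, time in s.
With the tool pointing down it reaches from about 300 to 750 mm from the base axis. Payload 8.5 kg.
Tool frame: the origin (TCP) lies at the very end of the fingers, on their centre line; the grasp point (between the pads) lies 19 mm behind it; z points along the fingers, y is the line along which they close (so a half turn about z gives the same grasp; the last joint's range is limited). The gripper opens to 85 mm and grips with 20 to 120 N. Pads are 22 mm wide; open, the fingers measure 114 mm over their backs; the gripper's body (76 mm by 85 mm) begins 54 mm behind the grasp point. The pads swing forward as they close: fully open they stand 13 mm farther back than shut.
Start: joints at [1.009, 0.381, 1.297, -0, 1.464, -0.215], TCP at [186.93, 517.24, 201.922] pointing down, gripper open.
Joint ranges: [-3.11, 3.11], [-0.89, 2.33], [0.22, 2.48], [-1.42, 4.56], [0.17, 2.85], [-2.88, 2.88]. Speed limits (rad/s): [2.39, 2.39, 3.14, 3.14, 3.14, 3.14].

### API

Orientations are given as a rotation vector (axis times angle).
In Python, from workcell import ctrl gives the robot as it stands. The module is installed in compiled form; this text tells all that it offers.
- The arm moves only by the tool send_rows, never from a script. Its argument "motion" is a list of rows, each a list of 7 numbers: the gripper command: -1 is fully open, 1 is shut, values between are in proportion, then the shift along the tool's x, y, z in cm, then the turn, a rotation vector about the tool's x, y, z in degrees. In form: [[grip, dx, dy, dz, wx, wy, wz], ...]. A call has 1 to 8 rows; each row shifts and turns the commanded pose from where the row before left it, along the tool's axes as they then stand; what a row does not reach is not made up. A row lasts 1/8 s, in which the tool goes at most 62.5 mm and 10.7 degrees, less where a joint would pass 70% of its speed; a pose out of reach is approached as far as the arm can. A call with a gripper value outside its range is refused whole. The fingers move at their own pace and stop on an object; the grip force is fixed at half the most. Time passes only in rows, so rows that do not move let the fingers close. It gives the time, the measured TCP pose, the force, the opening and the grip force at its end, in the units of the state.
- ctrl.get_state(): the state, without advancing time (a new reading comes with each control period).
- ctrl.capture(name): name is "side" or "top"; returns a dict with "pixels" (420x560x3 uint8, red, green, blue), "vfov" (degrees; the focal length in pixels is half the picture's height over the tangent of half this angle, whatever the lens; pixels are square), "cx", "cy" (the principal point, pixels), "position" and "orientation" of the camera in the world. Camera axes: x right, y down, z forward; pixel columns grow to the right and rows downward; lengths in mm; the calibration is good to about 2 mm. A picture is of the moment at which its call begins. There is no depth.
- ctrl.sign_off(): hands the job in; it is judged then, once.
The state is a dict: "time_s": time; "joint_pos": joint angles; "qvel": joint speeds; "joint_torque": joint torques, N m; "eef_pos": TCP position; "tool_rot": TCP orientation; "wrist_force": force on the tool from outside, world axes, zero at the start; "moment": the same for the moment, N m; "finger_gap": finger opening in mm; "grasp_force": force on a finger pad.
Only numpy, scipy, OpenCV 4.12 (cv2) and the standard library are available. Lean on these libraries where they do the work, as an engineer would, in place of code of your own. Each camera call takes 0.05 s, during which the arm holds its last target. There are 200 camera calls.

### The job

Slacken the easel's red wing knob to its stop to open the brass toe lip; its left-hand thread loosens clockwise seen from above. Then lift the red panel from the rack and set it gently on the ledge behind the lip, right way up and centred, leaning flat against the sloped rest, picture facing out towards the lip, and let go. Do not disturb the blue panel, jar or brush can.

Things in the scene. Friction and masses are not known exactly. Their poses are not given: they have to be found in the camera images.
- rest: Fixed sloped wooden rest of the table easel, with a ledge square to it at its foot. Origin: middle of the corner of ledge and rest face, 42 mm above the table. z runs up the face, which leans back 20 deg (top towards the robot); x points out of the face, over the ledge to the lip, away from the robot; y along the corner. Rest 110 mm wide, 100 high, x -12 to 0; ledge x 0 to 45. Struts behind.
- lip_edge (a point): Top inner edge, mid-length, of the brass toe lip: a bar 100 mm long in y, 10 thick, 14 high, on the ledge; axes as the rest's. The gap between rest face and lip is 2 mm + 12 mm per rad of the knob: 4 to 9 mm at the start (less than the panel's thickness), 22 mm with the knob at its stop.
- knob (a joint): Turn of the easel's red wing knob in rad: 0 fully tight, 1.7 fully loose (stop). Left-hand thread: it grows clockwise seen from above, and this opens the lip; counter-clockwise only tightens it. Friction 0.12 N m, stays where left. Starts at 0.2 to 0.55.
- knob_grip (a point): Point to grip on the wing knob, on its vertical axis, 71 mm above the table. The wing is an upright red bar 68 mm long (this point's x), 16 thick (its y), from 16 mm above this point to 20 below; it stands on a grey block with its top 26 mm below this point. The axis is 145 mm from the rest's middle along the rest's +y.
- red_centre (a point): Centre of the loose red panel: stiff wood, 10 mm thick (x), 120 wide (y), 160 high (z), about 140 g. The picture (red with orange and white blocks) is on its +x face, the back is bare wood, the top edge red. It stands upright in one of the rack's two slots, picture facing away from the robot, foot 12 mm above the table.
- blue_centre (a point): Centre of the other panel, of the same size, painted blue; it stands in the other slot and stays there. The two are parallel, 80 mm apart.
- rack: Fixed wooden drying rack, base 170 x 150 x 12 mm, origin under its centre. Two slots along its y, at x = -40 and 40 mm, each 13 mm wide between rails that stand up to 46 mm above the table. Lift panels straight up.
- jar: Paint jar with a yellow cap, 68 mm across, 90 mm high, loose; origin at the centre of its underside.
- brush_can: Pale metal can of brushes, 72 mm across, can 100 mm high, brushes up to 195 mm, loose; origin at the centre of its underside.
Mind the look-alikes: they are no part of the job. Leave any green or turquoise look-alike of the part that bears red_centre alone.

How it is judged (in metres and radians):
On the way, in this order (a step that is already met when the one before it is completed fails the run):
1. the wing knob is slackened to its stop (at least 1.45 rad) (value of joint knob above 1.45 rad), for 0.2 s.
2. the red panel, upright, is lifted clear of the rack's rails (height (world z) of red_centre above 0.13 m and angle between red_centre's own z axis and vertical below 0.6 rad), for 0.1 s.
At the end, for the whole second after the job is handed in: Knob at 1.45 rad or more. The red panel stands on the ledge between rest and lip, right way up, picture towards the lip, flat on the rest (within 4 deg; centre 1 to 10 mm in front of its face, 75 to 86 mm up it) and within 20 mm of its middle sideways, at rest and released (value of joint knob above 1.45 rad and x of red_centre in the frame of rest between 0.001 and 0.01 m and y of red_centre in the frame of rest between -0.02 and 0.02 m and z of red_centre in the frame of rest between 0.075 and 0.086 m and angle between the z axis of red_centre and the z axis of rest, either way round below 0.07 rad and angle between the y axis of red_centre and the y axis of rest, either way round below 0.07 rad and angle between red_centre's own z axis and vertical below 0.6 rad and x of lip_edge in the frame of red_centre above 0 m and linear speed of red_panel below 0.02 m/s and angular speed of red_panel below 0.15 rad/s); the robot touches nothing.
It fails at once if the blue panel is moved more than 20 mm or tipped (distance of blue_centre from where it was at the start of the episode above 0.02 m or angle between blue_centre's own z axis and vertical above 0.3 rad).
It fails at once if the jar is moved more than 20 mm or tipped (distance of jar from where it was at the start of the episode above 0.02 m or angle between jar's own z axis and vertical above 0.3 rad).
It fails at once if the brush can is moved more than 20 mm or tipped (distance of brush_can from where it was at the start of the episode above 0.02 m or angle between brush_can's own z axis and vertical above 0.3 rad).
It fails at once if the red panel is pressed on the rest, ledge or lip with more than 80 N (contact force between red_panel and rest above 80 N).
It fails at once if the red panel is dropped on the ledge: it comes down the last 10 mm faster than 0.4 m/s (z of red_centre in the frame of rest between 0.06 and 0.09 m and x of red_centre in the frame of rest between -0.01 and 0.03 m and y of red_centre in the frame of rest between -0.06 and 0.06 m and linear speed of red_panel above 0.4 m/s).
It also fails if it takes over 56 s, if anything falls off the work surface, if the arm or the gripper's body presses on something with over 40 N, if the wrist force passes 120 N, or if a joint passes its speed limit or range.

## Working session

There is one attempt and no reset: what is moved stays moved. The work goes in short steps, Python scripts to look and compute and a tool call to move; the robot and the scene stay as the last step left them, time stands still between calls to the robot, and variables do not carry over. Pictures are saved under pics/ and viewed, at most 10 in all, crops included, and the job is handed in when it is done.

Besides the shell and the picture viewer there is one more tool, called after "Request:" as a command line: name --pt "numbers of a row" for each row, then --argument value for the rest. send_rows: Moves the arm, as the interface text tells. Its arguments: {"type":"object","properties":{"motion":{"type":"array","items":{"type":"array","items":{"type":"number"}}}},"required":["motion"]}

```bash
mkdir -p pics; python3 - <<'E'
from workcell import ctrl
import cv2,pickle
for n in("side","top"):
    c=ctrl.capture(n); cv2.imwrite(f"pics/{n}0.png",c["pixels"][:,:,::-1]); pickle.dump(c,open(n+".pkl","wb"))
    print({k:v for k,v in c.items() if k!="pixels"})
print(ctrl.get_state())
E
```

```text
{'vfov': 48.52006808518025, 'cx': 280.13760269179863, 'cy': 208.35924746215275, 'position': array([ 222.35637963, -603.2889607 ,  800.42327917]), 'orientation': array([-2.2682174 ,  0.53109017, -0.2279347 ])}
{'vfov': 42.43870074890465, 'cx': 287.15513189521425, 'cy': 207.47229116345017, 'position': array([ 408.05821855,   63.75810123, 1400.73961639]), 'orientation': array([-2.13518409,  2.1675198 , -0.14042863])}
{'time_s': 0.1, 'joint_pos': array([ 1.00872103e+00,  3.81158596e-01,  1.29813904e+00, -3.24299022e-05,
        1.46357703e+00, -2.15318385e-01]), 'qvel': array([ 1.31754703e-03, -1.80623957e-03, -1.39330411e-03,  6.18324550e-04,
       -3.87331129e-04,  4.53257270e-05]), 'joint_torque': array([ 3.78558703e-03, -4.49214792e+01, -2.31654364e+01, -2.07445419e-04,
        3.63901963e-03,  3.30386035e-05]), 'eef_pos': array([186.78353138, 517.01142238, 201.37292767]), 'tool_rot': array([-5.41875543e-01, -3.09404374e+00,  1.88249174e-03]), 'wrist_force': array([ 0.20627902,  0.72862643, -1.21203255]), 'moment': array([-0.05722248, -0.00997816, -0.05133908]), 'grasp_force': 0.0, 'finger_gap': 85.4008681588559}
```

View pics/top0.png

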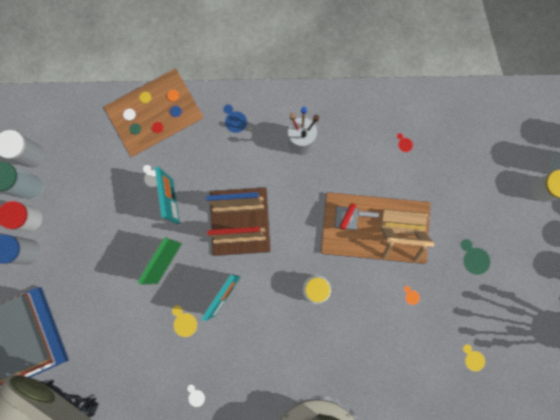

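View pics/side0.png

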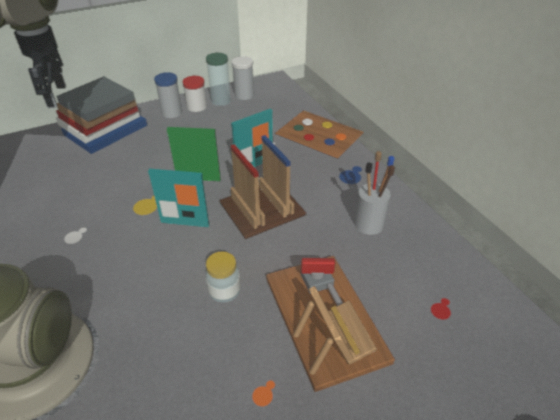

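The top view shows the red panel's edge at (237,231) and the blue one at (233,196), in the brown rack. Turquoise and green look-alikes stand at (168,195), (221,297) and (160,262). The jar is at (318,290), the can at (303,130) and the easel at (377,228), with its red wing at (349,216). The red-topped panel in the rack slot nearer the robot fits the description. The side view agrees: red edge at (245,158), wing at (319,266).

```bash
cat > h.py <<'E'
import numpy as np,cv2,pickle
from scipy.spatial.transform import Rotation as R
def ray(c,uv):
    f=c["pixels"].shape[0]/2/np.tan(np.radians(c["vfov"]/2))
    d=np.array([(uv[0]-c["cx"])/f,(uv[1]-c["cy"])/f,1]); return c["position"],R.from_rotvec(c["orientation"]).apply(d)
def onz(c,uv,z):
    p,d=ray(c,uv); return (p+d*(z-p[2])/d[2]).round(1)
def proj(c,X):
    f=c["pixels"].shape[0]/2/np.tan(np.radians(c["vfov"]/2))
    q=R.from_rotvec(c["orientation"]).inv().apply(np.array(X)-c["position"]); return (q[:2]/q[2]*f+[c["cx"],c["cy"]]).round(1)
def tri(a,ua,b,ub):
    p,d=ray(a,ua);q,e=ray(b,ub); s=np.linalg.lstsq(np.c_[d,-e],q-p,rcond=None)[0]
    x,y=p+d*s[0],q+e*s[1]; return ((x+y)/2).round(1),np.linalg.norm(x-y).round(1)
def blobs(c,lo,hi,box,amin=20):
    x0,y0,x1,y1=box; hsv=cv2.cvtColor(c["pixels"],cv2.COLOR_RGB2HSV)[y0:y1,x0:x1]
    m=cv2.inRange(hsv,lo,hi) if lo[0]<=hi[0] else cv2.inRange(hsv,(lo[0],*lo[1:]),(180,*hi[1:]))|cv2.inRange(hsv,(0,*lo[1:]),hi)
    out=[]
    for k in cv2.findContours(m,cv2.RETR_EXTERNAL,cv2.CHAIN_APPROX_NONE)[0]:
        if cv2.contourArea(k)>=amin:
            k=k+[x0,y0]; r=cv2.minAreaRect(k.astype(np.float32)); out.append((cv2.contourArea(k),r,cv2.boxPoints(r)))
    return sorted(out,key=lambda o:-o[0])
RED=((172,140,60),(6,255,255)); BLUE=((105,120,50),(125,255,255)); YEL=((20,140,80),(32,255,255))
E
python3 - <<'E'
from h import *
t=pickle.load(open("top.pkl","rb"));s=pickle.load(open("side.pkl","rb"))
np.set_printoptions(suppress=True,precision=1)
for n,c,b,z in(("redtop",RED,(200,220,275,245),172),("blue",BLUE,(200,185,275,210),172),("wing",RED,(330,200,365,235),87),("jar",YEL,(295,270,340,310),90)):
    for a,r,p in blobs(t,*c,b)[:2]: print(n,a,r,p.tolist(),"\n  world",onz(t,r[0],z),[onz(t,q,z)[:2].tolist() for q in p])
for n,b in(("redside",(220,130,265,185)),("wingside",(290,250,345,280))):
    for a,r,p in blobs(s,*RED,b)[:2]: print(n,a,r,p.tolist())
I=t["pixels"][:,:,::-1]
a=cv2.resize(I[185:275,195:275],None,fx=5,fy=5,interpolation=2); b=cv2.resize(I[185:275,315:440],None,fx=5,fy=5,interpolation=2)[:, :395+0]
b=cv2.resize(I[185:275,315:440],(400,288),interpolation=2)
a=cv2.resize(I[185:275,200:275],(240,288),interpolation=2)
S=s["pixels"][:,:,::-1]
c=cv2.resize(S[245:390,260:400],(300,310),interpolation=2);d=cv2.resize(S[130:240,210:310],(340,310),interpolation=2)
cv2.imwrite("pics/crop1.png",np.vstack([np.hstack([a,b]),np.hstack([c,d])]))
E
```

```text
redtop 243.5 ((233.515380859375, 230.2769317626953), (6.2681121826171875, 51.25429916381836), 86.8201675415039) [[207.75384521484375, 228.56924438476562], [258.9292297363281, 225.72616577148438], [259.27691650390625, 231.984619140625], [208.10153198242188, 234.82769775390625]] 
  world [521.8 188.8 172. ] [[526.6, 247.6], [531.4, 130.7], [517.0, 130.1], [512.3, 246.7]]
blue 150.0 ((231.97413635253906, 196.06036376953125), (4.110541820526123, 50.20732879638672), 86.633544921875) [[206.7930908203125, 195.48277282714844], [256.9137878417969, 192.5345001220703], [257.1551818847656, 196.63795471191406], [207.03448486328125, 199.5862274169922]] 
  world [600.8 192.2 172. ] [[603.0, 250.1], [608.1, 134.8], [598.6, 134.3], [593.5, 249.5]]
wing 122.0 ((347.582275390625, 215.77728271484375), (5.847096920013428, 26.870847702026367), 25.463348388671875) [[339.1663818359375, 226.65066528320312], [350.71905517578125, 202.39004516601562], [355.9981689453125, 204.90390014648438], [344.44549560546875, 229.16452026367188]] 
  world [561.  -81.5  87. ] [[534.7, -60.2], [594.0, -90.2], [587.5, -103.0], [528.3, -72.9]]
jar 380.0 ((317.0, 289.5), (21.920310974121094, 21.92030906677246), 45.0) [[301.5, 289.5], [317.0, 274.0], [332.5, 289.5], [317.0, 305.0]] 
  world [384.   -2.7  90. ] [[384.6, 34.4], [420.9, -3.5], [383.5, -39.8], [347.4, -1.9]]
redside 112.0 ((244.6147003173828, 160.51333618164062), (38.418243408203125, 4.834949493408203), 51.63251495361328) [[230.79612731933594, 146.95303344726562], [234.5869598388672, 143.95196533203125], [258.43328857421875, 174.07363891601562], [254.64244079589844, 177.07470703125]]
wingside 400.5 ((318.0, 265.5), (32.0, 15.0), 0.0) [[302.0, 273.0], [302.0, 258.0], [334.0, 258.0], [334.0, 273.0]]
```

View pics/crop1.png

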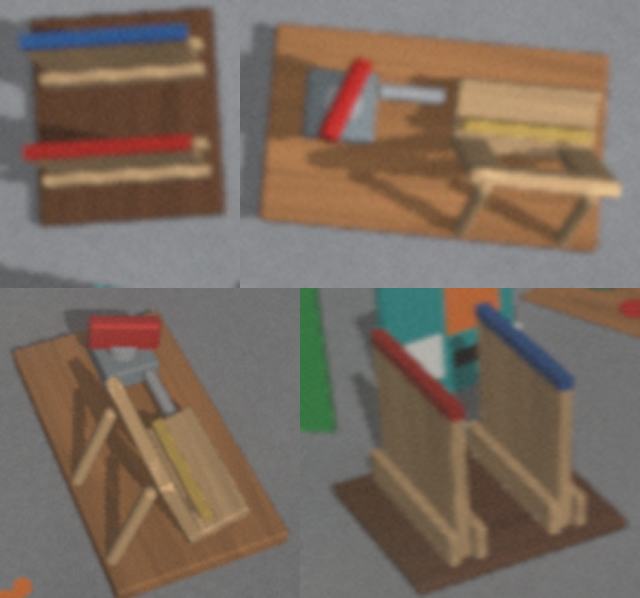

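The crop confirms it: the red-topped panel is in the near slot, with its bare back towards the robot. The wing is red on a grey block, and the brass lip sits on the ledge at about (430,130) in the crop.

```bash
python3 - <<'E'
from h import *
np.set_printoptions(suppress=True,precision=1)
t=pickle.load(open("top.pkl","rb"));s=pickle.load(open("side.pkl","rb"))
# easel board rect (warm hues) 
for a,r,p in blobs(t,(6,75,60),(22,255,255),(318,188,440,268),300)[:2]:
    P=[onz(t,q,15)[:2] for q in p]; print("board",a,r[0],[x.tolist() for x in P],[np.degrees(np.arctan2(*(P[i+1]-P[i])[::-1])).round(1) for i in range(3)])
for a,r,p in blobs(t,(20,110,60),(32,255,255),(375,205,435,245),10)[:3]:
    P=[onz(t,q,59)[:2] for q in p]; print("lip",a,r[0],onz(t,r[0],59),[x.tolist() for x in P])
for a,r,p in blobs(s,(20,110,60),(32,255,255),(300,290,390,380),10)[:3]: print("lip side",a,r,p.tolist())
# red panel: top ends in both views
print("red ends",tri(t,(208,231.7),s,(232.5,145.3)),tri(t,(259.2,228.9),s,(256.7,175.7)))
print("red c",tri(t,(233.6,230.3),s,(244.6,160.5)))
print("wing side pred ctr",proj(s,(561,-81.5,70)),proj(s,(561,-81.5,87)))
for g in(87,):
    for e in((591,-97,87),(531,-66,87)):print(proj(s,e),proj(t,e))
st=[1.009,.381,1.297,0,1.464,-.215]
M=R.from_rotvec([-5.41875543e-01,-3.09404374,1.88e-3]).as_matrix();print(M)
E
```

```text
board 6308.0 (378.2093811035156, 227.7220458984375) [[474.7, -17.1], [632.7, -35.9], [600.7, -319.3], [443.7, -296.2]] [np.float64(-6.8), np.float64(-96.4), np.float64(171.6)]
lip 114.5 (404.41015625, 225.44384765625) [ 537.9 -225.3   59. ] [[537.9, -176.4], [548.6, -177.8], [537.9, -274.3], [527.2, -272.8]]
lip side 171.0 ((344.92230224609375, 329.76776123046875), (51.39006042480469, 4.906809329986572), 61.189208984375) [[330.3896789550781, 308.4356994628906], [334.6891174316406, 306.0710144042969], [359.4549255371094, 351.0998229980469], [355.1554870605469, 353.4645080566406]]
red ends (array([518.3, 247.3, 172. ]), np.float64(2.4)) (array([525.4, 130.5, 162.9]), np.float64(0.9))
red c (array([522.4, 189.2, 165.6]), np.float64(0.1))
wing side pred ctr [316.8 265. ] [317.2 259.5]
[334.  259.7] [353.5 203.5]
[300.4 259.3] [341.6 228.1]
[[-0.9  0.3 -0. ]
 [ 0.3  0.9 -0. ]
 [ 0.  -0.  -1. ]]
```

Request:
send_rows --pt "-1 0 0 -4 0 0 0" --pt "-1 -2.5 -2 -3 0 0 0" --pt "-1 -3.6 -2.8 0 0 0 0" --pt "-1 -3.6 -2.8 0 0 0 0" --pt "-1 -3.6 -2.8 0 0 0 0" --pt "-1 -3.6 -2.8 0 0 0 0" --pt "-1 -3.6 -2.8 0 0 0 0" --pt "-1 -3.6 -2.8 0 0 0 0"

```text
time_s: 1.1
eef_pos: [350.1, 257.1, 271.7]
tool_rot: [-0.542, -3.094, 0.0]
wrist_force: [0.4, 1.0, -0.2]
finger_gap: 85.3
grasp_force: 0.0
```

Request:
send_rows --pt "-1 -3.6 -2.8 0 0 0 0" --pt "-1 -3.6 -2.8 0 0 0 0" --pt "-1 -3.6 -2.8 0 0 0 0" --pt "-1 -3.6 -2.8 0 0 0 0" --pt "-1 -3.6 -2.8 0 0 0 0" --pt "-1 -3.6 -2.8 0 0 0 0" --pt "-1 -3.6 -2.8 0 0 0 0" --pt "-1 0 0 0 0 0 0"

```text
time_s: 2.1
eef_pos: [520.9, -13.7, 270.8]
tool_rot: [-0.547, -3.092, 0.0]
wrist_force: [0.6, 1.3, 0.1]
finger_gap: 85.6
grasp_force: 0.0
```

```bash
cat >> h.py <<'E'
def delta(st,p,yang,tilt=0):
    """tool-frame shift cm and turn deg to reach tcp p, tool y at yang (deg), tilt deg: tool z leans toward +y-horizontal"""
    a=np.radians(yang); h=np.array([np.cos(a),np.sin(a),0]); k=np.array([0,0,1.]); q=np.radians(tilt)
    z=np.sin(q)*h-np.cos(q)*k; y=np.cos(q)*h+np.sin(q)*k; T=R.from_matrix(np.c_[np.cross(y,z),y,z])
    C=R.from_rotvec(st["tool_rot"]); 
    return "shift cm",(C.inv().apply(np.array(p)-st["eef_pos"])/10).round(2),"turn",(C.inv()*T).as_rotvec(degrees=True).round(1)
E
python3 - <<'E'
from h import *
from workcell import ctrl
st=ctrl.get_state();print(st["time_s"],st["eef_pos"],st["joint_pos"],st["finger_gap"])
print(delta(st,(561,-81.5,150),63.2))
t=pickle.load(open("top.pkl","rb"))
for z in(134,):print("rest top",onz(t,(388.4,240.6),z),onz(t,(433.7,244.4),z))
E
```

```text
2.1 [520.91905397 -13.70415    270.7764534 ] [-2.53591138e-01  2.89166432e-01  1.23693852e+00 -2.67704848e-04
  1.61726631e+00 -1.47433431e+00] 85.55695538597396
('shift cm', array([-6.11, -4.99, 12.07]), 'turn', array([-0. , -0.1,  6.7]))
rest top [ 495.6 -170.2  134. ] [ 485.1 -275.7  134. ]
```

Request:
send_rows --pt "-1 -3.0 -2.5 2 0 0 3.4" --pt "-1 -3.1 -2.5 4 0 0 3.3" --pt "-1 0 0 6 0 0 0" --pt "-1 0 0 4 0 0 0" --pt "-1 0 0 3 0 0 0" --pt "-1 0 0 2.5 0 0 0" --pt "-1 0 0 0 0 0 0"

```text
time_s: 2.98
eef_pos: [557.2, -79.3, 55.7]
tool_rot: [-0.72, -3.054, -0.001]
wrist_force: [-0.7, 1.1, 0.1]
finger_gap: 85.6
grasp_force: 0.0
```

```bash
python3 - <<'E'
from h import *
from workcell import ctrl
st=ctrl.get_state();print(st["time_s"],st["eef_pos"],st["joint_pos"],st["wrist_force"]);print(delta(st,(561,-81.5,55),63.2))
t=ctrl.capture("top");s=ctrl.capture("side")
a=cv2.resize(t["pixels"][170:280,310:450,::-1],(400,314),interpolation=2)
b=cv2.resize(s["pixels"][200:310,250:390,::-1],(400,314),interpolation=2)
cv2.imwrite("pics/knob.png",np.hstack([a,b]))
E
```

```text
2.975 [557.16036374 -79.2529478   55.65858413] [-3.51699027e-01  5.49691647e-01  1.47180281e+00  1.40109257e-04
  1.12407226e+00 -1.45949102e+00] [-0.65640848  1.11922732  0.08036372]
('shift cm', array([-0.44, -0.03,  0.06]), 'turn', array([-0. , -0.2,  0.3]))
```

View pics/knob.png

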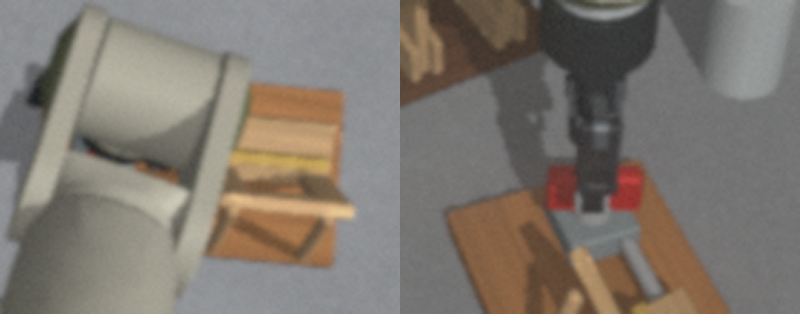

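The wing is centred between the fingers: in the side crop the near finger is at (595,190), over the middle of the wing at (595,188). Next I close and turn clockwise.

Request:
send_rows --pt "-1 -0.4 0 0 0 0 0" --pt "1 0 0 0 0 0 0" --pt "1 0 0 0 0 0 0" --pt "1 0 0 0 0 0 0" --pt "1 0 0 0 0 0 0" --pt "1 0 0 0 0 0 0"

```text
time_s: 3.82
eef_pos: [562.5, -81.3, 57.4]
tool_rot: [0.723, 3.056, 0.004]
wrist_force: [14.0, 36.5, 20.4]
finger_gap: 6.8
grasp_force: 36.9
```

Request:
send_rows --pt "1 0 0 0 0 0 9" --pt "1 0 0 0 0 0 9" --pt "1 0 0 0 0 0 9" --pt "1 0 0 0 0 0 9" --pt "1 0 0 0 0 0 9" --pt "1 0 0 0 0 0 9" --pt "1 0 0 0 0 0 9" --pt "1 0 0 0 0 0 0"

```text
time_s: 4.82
eef_pos: [562.6, -82.3, 57.6]
tool_rot: [2.214, 2.227, 0.002]
wrist_force: [-1.3, -0.2, 5.3]
finger_gap: 0.0
grasp_force: 2.6
```

```bash
python3 - <<'E'
from h import *
from workcell import ctrl
st=ctrl.get_state();print(st);print(delta(st,(561,-81.5,55),63.2))
E
```

```text
{'time_s': 4.825, 'joint_pos': array([-3.53504528e-01,  5.53189685e-01,  1.45744223e+00,  2.82050758e-04,
        1.12896117e+00, -3.59355725e-01]), 'qvel': array([-0.00110485, -0.0014403 , -0.00056932, -0.00034471, -0.00057714,
       -0.05100429]), 'joint_torque': array([ 1.52833981e-02, -4.64921701e+01, -1.72931886e+01, -1.30255500e-02,
        3.94526447e-03,  6.45689908e-01]), 'eef_pos': array([562.62537601, -82.2891968 ,  57.62970547]), 'tool_rot': array([2.21385937e+00, 2.22658316e+00, 1.66987894e-03]), 'wrist_force': array([-1.27524431, -0.16405361,  5.29685296]), 'moment': array([-0.03610012, -0.08537169, -0.06326286]), 'grasp_force': 2.621290348470211, 'finger_gap': 0.04814145704767218}
('shift cm', array([ 0.08, -0.16,  0.26]), 'turn', array([  0.1,   0.1, -62.9]))
```

```bash
python3 - <<'E'
from h import *
from workcell import ctrl
t=ctrl.capture("top");s=ctrl.capture("side")
a=cv2.resize(t["pixels"][170:280,310:450,::-1],(400,314),interpolation=2)
b=cv2.resize(s["pixels"][220:310,270:360,::-1],(400,400),interpolation=2)
cv2.imwrite("pics/knob2.png",b)
for A,r,p in blobs(s,*RED,(280,230,360,300),10): print(A,r)
E
```

```text
364.0 ((318.0, 265.5), (15.0, 32.0), 90.0)
```

View pics/knob2.png

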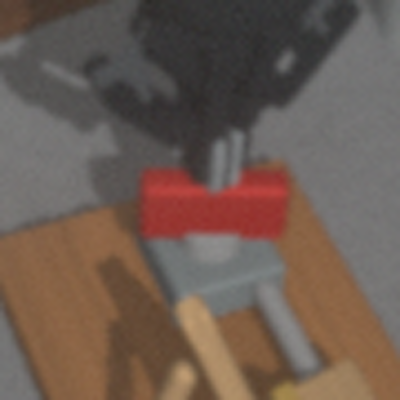

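The fingers closed to 0, so the grip slipped. The side crop shows the shut finger tips at (225,188), right at the wing's top face, with the wing unmoved at (318,265.5). I'll check the tip height against the calibration.

```bash
python3 - <<'E'
from h import *
s=pickle.load(open("side.pkl","rb"));t=pickle.load(open("top.pkl","rb"))
for z in(50,57,70,80,87,95):print(z,"shut tip",proj(s,(562.6,-82.3,z)),"open front finger",proj(s,(536,-121,z)))
print("seen shut tip ~ (321,262.3), open tip ~ (317.5,274)")
for d in(-20,-10,0,10,20,30): print(d,proj(s,(562.6-.0*d,-82.3+d,57.6)),proj(s,(562.6,-82.3+d,87)))
# wing triangulation by top-face corners in side view (row of back top edge)
print(tri(t,(347.6,215.8),s,(318,260)))
for d in (-8,8):
  for e in(-34,34):
    p=np.array([561,-81.5,87])+e*np.array([.893,-.451,0])+d*np.array([.451,.893,0]);print(d,e,proj(s,p),proj(t,p))
E
```

```text
50 shut tip [317.1 271.3] open front finger [315.1 289.4]
57 shut tip [317.3 269.1] open front finger [315.3 287.2]
70 shut tip [317.7 265. ] open front finger [315.6 283.2]
80 shut tip [317.9 261.7] open front finger [315.9 280. ]
87 shut tip [318.1 259.5] open front finger [316.1 277.7]
95 shut tip [318.3 256.8] open front finger [316.3 275.1]
seen shut tip ~ (321,262.3), open tip ~ (317.5,274)
-20 [322.2 275.7] [323.1 266.3]
-10 [319.8 272.3] [320.6 262.9]
0 [317.3 268.9] [318.1 259.5]
10 [314.9 265.5] [315.6 256.1]
20 [312.6 262.2] [313.2 252.8]
30 [310.3 259. ] [310.8 249.5]
(array([561.8, -82.1,  85.3]), np.float64(1.4))
-8 -34 [300.4 262.4] [344.6 229.7]
-8 34 [334.4 262.6] [356.4 204.8]
8 -34 [300.2 256.4] [338.7 226.8]
8 34 [333.8 256.5] [350.5 202. ]
```

Request:
send_rows --pt "1 0 0 -3 0 0 0" --pt "1 0 0 -4 0 0 -9" --pt "1 0 0 0 0 0 -9" --pt "1 0 0 0 0 0 -9" --pt "1 0 0 0 0 0 -9" --pt "1 0 0 0 0 0 -9" --pt "1 0 0 0 0 0 -9" --pt "1 0 0 0 0 0 -9"

```text
time_s: 5.92
eef_pos: [561.9, -82.1, 126.8]
tool_rot: [-0.714, -3.059, -0.0]
wrist_force: [-0.3, -0.1, -0.7]
finger_gap: -0.0
grasp_force: 0.0
```

```bash
python3 - <<'E'
from h import *
from workcell import ctrl
st=ctrl.get_state();print(st["time_s"],st["eef_pos"],st["tool_rot"],st["wrist_force"],st["finger_gap"])
p=pickle.load(open("side.pkl","rb"))
s=ctrl.capture("side"); d=np.abs(s["pixels"].astype(int)-p["pixels"]).max(2)>40
for r in range(215,270,3): 
    c=np.where(d[r,295:345])[0]+295; print(r,(c.min(),c.max(),len(c)) if len(c) else None)
e=st["eef_pos"]; print("expected tip",proj(s,e),"+25",proj(s,e+[0,0,25]))
cv2.imwrite("pics/tip.png",cv2.resize(s["pixels"][150:290,250:390,::-1],(560,560),interpolation=2))
E
```

```text
5.925 [561.93794848 -82.06755968 126.75838619] [-7.13946995e-01 -3.05921086e+00 -3.56694556e-04] [-0.31741155 -0.13269551 -0.69663717] -0.0011326435704960183
215 (np.int64(313), np.int64(330), 11)
218 (np.int64(314), np.int64(320), 7)
221 (np.int64(314), np.int64(330), 11)
224 (np.int64(314), np.int64(330), 9)
227 (np.int64(314), np.int64(330), 17)
230 (np.int64(317), np.int64(323), 7)
233 (np.int64(317), np.int64(322), 6)
236 (np.int64(317), np.int64(322), 6)
239 None
242 None
245 None
248 None
251 None
254 None
257 None
260 None
263 None
266 None
269 None
expected tip [318.8 246.1] +25 [319.5 237.3]
```

View pics/tip.png

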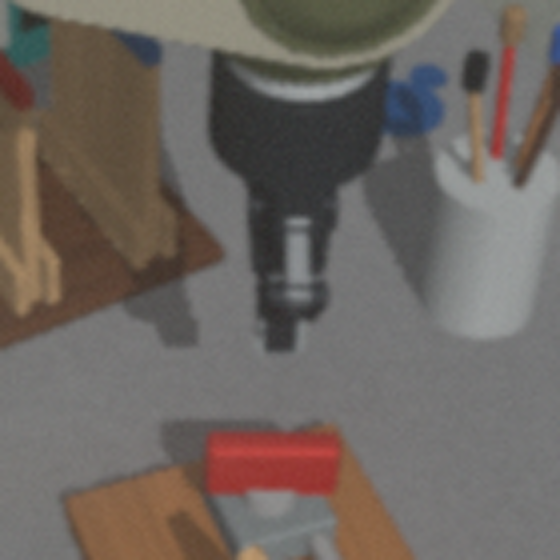

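The shut tips are seen at crop (280,350), which is pixel (320,237.5). The reported TCP projects to row 246, so the tips sit about 25 mm above the reported TCP. I'll confirm this by touching the wing top lightly.

Request:
send_rows --pt "1 0 0 4 0 0 0" --pt "1 0 0 1.8 0 0 0" --pt "1 0 0 0.3 0 0 0" --pt "1 0 0 0.2 0 0 0" --pt "1 0 0 0 0 0 0"

```text
time_s: 6.6
eef_pos: [562.3, -82.3, 64.6]
tool_rot: [0.722, 3.056, -0.0]
wrist_force: [-0.7, 0.2, 0.4]
finger_gap: -0.1
grasp_force: 0.0
```

Request:
send_rows --pt "1 0 0 0.2 0 0 0" --pt "1 0 0 0 0 0 0"

```text
time_s: 6.85
eef_pos: [562.0, -82.2, 62.1]
tool_rot: [0.722, 3.057, -0.0]
wrist_force: [0.8, 0.2, -1.2]
finger_gap: -0.2
grasp_force: 0.0
```

Request:
send_rows --pt "1 0 0 0.2 0 0 0" --pt "1 0 0 0 0 0 0"

```text
time_s: 7.1
eef_pos: [561.9, -82.2, 59.8]
tool_rot: [-0.722, -3.057, -0.0]
wrist_force: [-0.1, -0.2, -0.2]
finger_gap: -0.1
grasp_force: 0.0
```

Request:
send_rows --pt "1 0 0 0.2 0 0 0" --pt "1 0 0 0 0 0 0"

```text
time_s: 7.35
eef_pos: [561.9, -82.2, 57.8]
tool_rot: [-0.722, -3.057, 0.0]
wrist_force: [0.2, -0.3, 0.5]
finger_gap: 0.2
grasp_force: 0.0
```

Contact comes at about 57.7, against the wing top at 87, so the true tips are about 28 mm short of the reported TCP. I'll aim 28 mm lower from here.

Request:
send_rows --pt "-1 0 0 -1.5 0 0 0" --pt "-1 0 0 0 0 0 0" --pt "-1 0 0 0 0 0 0" --pt "-1 0 0 0 0 0 0" --pt "-1 0 0 2.5 0 0 0" --pt "-1 0 0 2.2 0 0 0" --pt "-1 0 0 0 0 0 0"

```text
time_s: 8.22
eef_pos: [561.0, -81.9, 24.6]
tool_rot: [-0.721, -3.054, -0.001]
wrist_force: [-0.5, 0.4, 0.8]
finger_gap: 85.6
grasp_force: 0.0
```

Request:
send_rows --pt "1 0 0 0 0 0 0" --pt "1 0 0 0 0 0 0" --pt "1 0 0 0 0 0 0" --pt "1 0 0 0 0 0 0" --pt "1 0 0 0 0 0 0"

```text
time_s: 8.85
eef_pos: [562.9, -82.9, 28.0]
tool_rot: [0.721, 3.054, -0.002]
wrist_force: [-3.7, -0.7, 13.0]
finger_gap: 15.4
grasp_force: 60.1
```

Request:
send_rows --pt "1 0 0 -0.3 0 0 9" --pt "1 0 0 0 0 0 9" --pt "1 0 0 0 0 0 9" --pt "1 0 0 0 0 0 9" --pt "1 0 0 0 0 0 9" --pt "1 0 0 0 0 0 9" --pt "1 0 0 0 0 0 9" --pt "1 0 0 0 0 0 4"

```text
time_s: 9.85
eef_pos: [563.3, -82.7, 28.2]
tool_rot: [2.291, 2.146, 0.002]
wrist_force: [8.6, -1.4, -12.5]
finger_gap: 15.5
grasp_force: 61.3
```

```bash
python3 - <<'E'
from h import *
from workcell import ctrl
st=ctrl.get_state();print(st);print(delta(st,(561,-81.5,55),63.2))
E
```

```text
{'time_s': 9.85, 'joint_pos': array([-3.53664530e-01,  5.92302692e-01,  1.48636198e+00,  2.31026946e-04,
        1.06019001e+00, -2.88210642e-01]), 'qvel': array([-3.02620792e-04, -4.46930370e-04, -3.66409234e-04, -5.85670183e-04,
       -1.54531311e-03,  5.26703865e-01]), 'joint_torque': array([  0.21291927, -56.92098498, -16.39092386,  -0.13513204,
         2.18527682,  -0.23271122]), 'eef_pos': array([563.30432695, -82.65107321,  28.210814  ]), 'tool_rot': array([2.29133952e+00, 2.14582275e+00, 2.20812840e-03]), 'wrist_force': array([  8.6081879 ,  -1.44849426, -12.49027906]), 'moment': array([-0.36744796, -1.4540208 ,  0.08287986]), 'grasp_force': 61.285269421300654, 'finger_gap': 15.453727841168135}
('shift cm', array([ 0.1 , -0.23, -2.68]), 'turn', array([  0.1,   0.1, -67. ]))
```

Request:
send_rows --pt "1 0 0 0 0 0 4" --pt "1 0 0 0 0 0 4" --pt "1 0 0 0 0 0 0"

```text
time_s: 10.22
eef_pos: [563.4, -82.6, 28.2]
tool_rot: [2.433, 1.983, 0.003]
wrist_force: [9.7, -1.9, -12.5]
finger_gap: 15.3
grasp_force: 61.4
```

```bash
python3 - <<'E'
from h import *
from workcell import ctrl
st=ctrl.get_state();print(st["moment"],st["joint_torque"][5],st["wrist_force"],st["finger_gap"]);print(delta(st,(561,-81.5,55),63.2))
s=ctrl.capture("side")
for A,r,p in blobs(s,(20,110,60),(32,255,255),(300,290,390,380),10)[:1]: print("lip side",A,r)
E
```

```text
[-0.32936197 -1.4304962  -0.13043123] 0.1650691358372569 [  9.68076354  -1.87264329 -12.4888215 ] 15.250381936955366
('shift cm', array([ 0.06, -0.25, -2.68]), 'turn', array([  0.1,   0.1, -74.8]))
lip side 172.0 ((352.4905700683594, 325.7830505371094), (51.96379089355469, 5.53632926940918), 60.945396423339844)
```

Request:
send_rows --pt "1 0 0 0 0 0 3" --pt "1 0 0 0 0 0 0"

```text
time_s: 10.52
eef_pos: [563.4, -82.7, 28.2]
tool_rot: [2.483, 1.921, 0.002]
wrist_force: [9.3, -1.8, -12.4]
finger_gap: 15.1
grasp_force: 61.4
```

```bash
python3 - <<'E'
from h import *
from workcell import ctrl
st=ctrl.get_state();print(st["moment"],st["joint_torque"][5]);print(delta(st,(561,-81.5,55),63.2))
E
```

```text
[-0.37424005 -1.43512725  0.39917445] 0.596697349101305
('shift cm', array([ 0.05, -0.25, -2.68]), 'turn', array([  0.1,   0.1, -77.8]))
```

Request:
send_rows --pt "-1 0 0 0 0 0 0" --pt "-1 0 0 0 0 0 0" --pt "-1 0 0 0 0 0 0" --pt "-1 0 0 -3 0 0 0" --pt "-1 0 0 -4 0 0 0" --pt "-1 0 0 -5 0 0 -8.5" --pt "-1 0 0 -5.5 0 0 -8.5" --pt "-1 0 0 0 0 0 0"

```text
time_s: 11.52
eef_pos: [563.4, -82.6, 208.4]
tool_rot: [2.167, 2.263, 0.006]
wrist_force: [-0.1, 0.6, -1.0]
finger_gap: 85.5
grasp_force: 0.0
```

```bash
python3 - <<'E'
from h import *
from workcell import ctrl
st=ctrl.get_state();print(st["eef_pos"],st["wrist_force"],st["moment"],st["finger_gap"]);print(delta(st,(522,189,200),2.4))
E
```

```text
[563.42161745 -82.63257832 208.38539609] [-0.13133933  0.63336093 -1.00394566] [0.03727496 0.00785401 0.04228686] 85.52363939240851
('shift cm', array([27.32, -2.96,  0.72]), 'turn', array([0.5, 0.2, 0.1]))
```

Request:
send_rows --pt "-1 4 -0.5 0 0.5 0.2 0" --pt "-1 5 -0.5 0 0 0 0" --pt "-1 5 -0.5 0 0 0 0" --pt "-1 5 -0.5 0 0 0 0" --pt "-1 5 -0.5 0 0 0 0" --pt "-1 3.3 -0.4 0 0 0 0" --pt "-0.3 0 0 0 0 0 0"

```text
time_s: 12.4
eef_pos: [520.4, 191.1, 204.0]
tool_rot: [-2.164, -2.263, 0.008]
wrist_force: [-0.5, 0.2, -0.7]
finger_gap: 69.7
grasp_force: 0.0
```

```bash
python3 - <<'E'
from h import *
from workcell import ctrl
np.set_printoptions(suppress=True,precision=1)
st=ctrl.get_state();print(st["time_s"],st["eef_pos"],st["finger_gap"]);print(delta(st,(522,189,96),2.4))
t=ctrl.capture("top");s=ctrl.capture("side")
pickle.dump(t,open("top2.pkl","wb"));pickle.dump(s,open("side2.pkl","wb"))
for a,r,p in blobs(t,*RED,(330,200,365,235))[:1]: print("wing",onz(t,r[0],87),[onz(t,q,87)[:2].tolist() for q in p])
for a,r,p in blobs(t,(20,110,60),(32,255,255),(375,195,435,245),10)[:1]: T=(r[0],p);print("lip top",a,r,[onz(t,q,63)[:2].tolist() for q in p],onz(t,r[0],63))
for a,r,p in blobs(s,(20,110,60),(32,255,255),(300,290,390,380),10)[:1]: print("lip side",a,r,p.tolist(), tri(t,T[0],s,r[0]))
a=cv2.resize(t["pixels"][190:270,320:440,::-1],(480,320),interpolation=2);b=cv2.resize(s["pixels"][280:370,280:390,::-1],(480*320//393,320),interpolation=2)
b=cv2.resize(s["pixels"][280:390,290:400,::-1],(320,320),interpolation=2)
cv2.imwrite("pics/easel.png",np.hstack([a,b]))
E
```

```text
12.4 [520.4 191.1 204. ] 69.66901033983525
('shift cm', array([-0.3,  0.3, 10.8]), 'turn', array([-0.6, -0.2,  0.2]))
wing [560.6 -81.4  87. ] [[561.1, -46.7], [575.9, -50.4], [560.1, -116.0], [545.4, -112.2]]
lip top 111.5 ((404.5123291015625, 218.86477661132812), (39.3830451965332, 4.16464376449585), 5.194429397583008) [[554.0, -176.2], [564.3, -177.6], [553.9, -274.7], [543.6, -273.2]] [ 553.9 -225.4   63. ]
lip side 176.0 ((352.6698303222656, 325.9056701660156), (52.35231018066406, 4.953557968139648), 60.945396423339844) [[337.79248046875, 304.2264099121094], [342.1226806640625, 301.8207702636719], [367.54718017578125, 347.5849304199219], [363.21697998046875, 349.9905700683594]] (array([ 555.1, -227.4,   54.2]), np.float64(0.4))
```

View pics/easel.png

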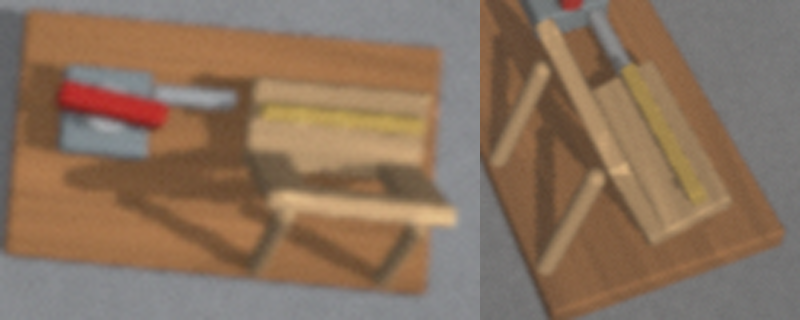

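The crop shows the lip well clear of the rest, with brass at (345,117), and the wing now at about -103.5°, where the stop is expected. Next I go down on the red panel.

Request:
send_rows --pt "-0.3 -0.3 0.2 2.5 -0.6 -0.2 0" --pt "-0.3 0 0 3 0 0 0" --pt "-0.3 0 0 2.5 0 0 0" --pt "-0.3 0 0 2.2 0 0 0" --pt "-0.3 0 0 0 0 0 0"

```text
time_s: 13.12
eef_pos: [522.8, 185.2, 101.5]
tool_rot: [-2.175, -2.265, 0.003]
wrist_force: [0.5, 0.5, 0.1]
finger_gap: 55.8
grasp_force: 0.0
```

```bash
python3 - <<'E'
from h import *
from workcell import ctrl
st=ctrl.get_state();print(st["eef_pos"],st["wrist_force"],st["finger_gap"]);print(delta(st,(522,189,102),2.4))
s=ctrl.capture("side")
cv2.imwrite("pics/grasp.png",cv2.resize(s["pixels"][100:240,190:330,::-1],(560,560),interpolation=2))
E
```

```text
[522.82099787 185.2410755  101.48361399] [0.51950136 0.50335821 0.10208523] 55.79997343286016
('shift cm', array([ 0.38, -0.07, -0.05]), 'turn', array([-0.1,  0. , -0.1]))
```

View pics/grasp.png

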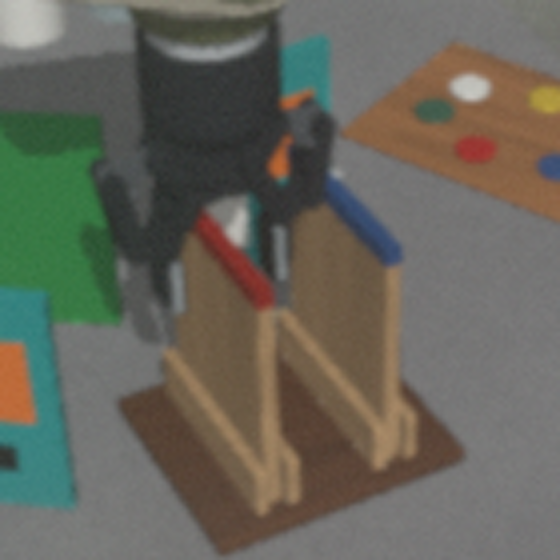

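The fingers straddle the red top edge at crop (235,265), with a finger on each side and the blue panel clear. Close and lift straight up.

Request:
send_rows --pt "-0.3 0.4 0 0 0 0 0" --pt "1 0 0 0 0 0 0" --pt "1 0 0 0 0 0 0" --pt "1 0 0 0 0 0 0" --pt "1 0 0 0 0 0 0" --pt "1 0 0 0 0 0 0"

```text
time_s: 13.92
eef_pos: [523.5, 190.6, 103.3]
tool_rot: [2.173, 2.267, 0.003]
wrist_force: [-0.9, -0.0, 5.7]
finger_gap: 9.2
grasp_force: 59.4
```

Request:
send_rows --pt "1 0 0 -1 0 0 0" --pt "1 0 0 -2 0 0 0" --pt "1 0 0 -3 0 0 0" --pt "1 0 0 -3 0 0 0" --pt "1 0 0 -3 0 0 0" --pt "1 0 0 -3 0 0 0" --pt "1 0 0 -2 0 0 0" --pt "1 0 0 0 0 0 0"

```text
time_s: 14.92
eef_pos: [523.3, 190.5, 274.1]
tool_rot: [2.172, 2.266, 0.005]
wrist_force: [-0.0, 1.1, -0.8]
finger_gap: 9.3
grasp_force: 58.6
```

```bash
python3 - <<'E'
from h import *
from workcell import ctrl
np.set_printoptions(suppress=True,precision=1)
st=ctrl.get_state();print(st["time_s"],st["eef_pos"],st["wrist_force"],st["finger_gap"])
O=np.array([532.5,-225,42]);yaw=-6.4;c,s_=np.cos(np.radians(20)),np.sin(np.radians(20))
f=np.array([np.cos(np.radians(yaw)),np.sin(np.radians(yaw)),0]);k=np.array([0,0,1.])
X=c*f+s_*k;Z=-s_*f+c*k
for h in(60,15):
    # reported tcp: 137-47 up the face from foot, panel centre 9 mm off face
    print(h,delta(st,O+X*9+Z*(137-47+h),yaw,20),O+X*9+Z*(90+h))
s=ctrl.capture("side")
for A,r,p in blobs(s,*BLUE,(250,120,300,180)): print(A,r)
for A,r,p in blobs(pickle.load(open("side.pkl","rb")),*BLUE,(250,120,300,180)): print(A,r)
E
```

```text
14.925 [523.3 190.5 274.1] [-0.   1.1 -0.8] 9.301288781289514
60 ('shift cm', array([-40.9,  -5.1,   8.8]), 'turn', array([-19.7,  -1.6,   8.7])) [ 489.9 -220.2  186. ]
15 ('shift cm', array([-41.1,  -3.6,  13. ]), 'turn', array([-19.7,  -1.6,   8.7])) [ 505.2 -221.9  143.7]
```

Request:
send_rows --pt "1 -4 0 0 0 0 0" --pt "1 -5 0 0 0 0 0" --pt "1 -5.5 -0.2 0 0 0 0" --pt "1 -5.5 -0.3 0 0 0 0" --pt "1 -5.5 -0.3 0 0 0 0" --pt "1 -5.5 -0.3 0 0 0 0" --pt "1 -5 -0.3 0 0 0 0" --pt "1 -4 -0.3 0 0 0 0"

```text
time_s: 15.98
eef_pos: [522.2, -211.7, 271.3]
tool_rot: [-2.174, -2.266, -0.001]
wrist_force: [0.8, 0.1, -1.1]
finger_gap: 9.4
grasp_force: 58.4
```

Request:
send_rows --pt "1 0 0 0 0 0 4.5" --pt "1 0 0 0 0 0 4.2" --pt "1 0 0 0 -6 0 0" --pt "1 0 0 0 -7 0 0" --pt "1 0 0 0 -7 0 0" --pt "1 0 0 0 0 0 0"

```text
time_s: 16.73
eef_pos: [521.3, -209.3, 271.6]
tool_rot: [2.135, 1.91, 0.337]
wrist_force: [-0.7, -0.5, -1.0]
finger_gap: 9.6
grasp_force: 58.8
```

```bash
cat >> h.py <<'E'
O=np.array([532.5,-225,42]);yaw=-6.4;c_,s_=np.cos(np.radians(20)),np.sin(np.radians(20))
F=np.array([np.cos(np.radians(yaw)),np.sin(np.radians(yaw)),0]);k=np.array([0,0,1.])
X=c_*F+s_*k;Z=-s_*F+c_*k;Y=np.cross(Z,X)
E
python3 - <<'E'
from h import *
from workcell import ctrl
np.set_printoptions(suppress=True,precision=1)
st=ctrl.get_state();print(st["time_s"],st["eef_pos"],st["wrist_force"],st["finger_gap"])
for h in(60,15,0): print(h,delta(st,O+X*10+Z*(90+h),yaw,20))
E
```

```text
16.725 [ 521.3 -209.3  271.6] [-0.7 -0.5 -1. ] 9.605227853152542
60 ('shift cm', array([-1.4, -5.6,  7. ]), 'turn', array([-0.1, -0.1,  0. ]))
15 ('shift cm', array([-1.5, -5.6, 11.5]), 'turn', array([-0.1, -0.1,  0. ]))
0 ('shift cm', array([-1.5, -5.6, 13. ]), 'turn', array([-0.1, -0.1,  0. ]))
```

Request:
send_rows --pt "1 -0.7 -2.8 0 0 0 0" --pt "1 -0.7 -2.8 0 0 0 0" --pt "1 0 0 3 0 0 0" --pt "1 0 0 3 0 0 0" --pt "1 0 0 2.5 0 0 0" --pt "1 0 0 1.5 0 0 0" --pt "1 0 0 0 0 0 0"

```text
time_s: 17.6
eef_pos: [503.4, -221.5, 158.7]
tool_rot: [2.133, 1.912, 0.338]
wrist_force: [0.2, 0.4, -1.7]
finger_gap: 9.2
grasp_force: 59.0
```

```bash
python3 - <<'E'
from h import *
from workcell import ctrl
np.set_printoptions(suppress=True,precision=1)
st=ctrl.get_state();print(st["time_s"],st["eef_pos"],st["wrist_force"],st["finger_gap"])
for h in(30,0): print(h,delta(st,O+X*10+Z*(90+h),yaw,20))
s=ctrl.capture("side");t=ctrl.capture("top");pickle.dump((s,t),open("pl.pkl","wb"))
print("pred foot back corners side",[proj(s,O+X*5+Y*y+Z*30) for y in(-60,60)],"rest foot right",proj(s,O-Y*55),"rest top right",proj(s,O-Y*55+Z*100), "panel top right back",proj(s,O+X*5-Y*60+Z*190))
print("top view: panel top corners",[proj(t,O+X*10+Y*y+Z*190) for y in(-60,60)])
cv2.imwrite("pics/place.png",cv2.resize(s["pixels"][200:390,260:410,::-1],(474,600),interpolation=2))
E
```

```text
17.6 [ 503.4 -221.5  158.7] [ 0.2  0.4 -1.7] 9.164711785411855
30 ('shift cm', array([-0. , -0.2, -0. ]), 'turn', array([-0. , -0.1,  0.1]))
0 ('shift cm', array([-0. , -0.2,  3. ]), 'turn', array([-0. , -0.1,  0.1]))
pred foot back corners side [array([354.4, 353.4]), array([326. , 299.4])] rest foot right [354.2 358.8] rest top right [341.3 335.6] panel top right back [331.7 311.7]
top view: panel top corners [array([446.3, 248.4]), array([391.1, 243.1])]
```

View pics/place.png

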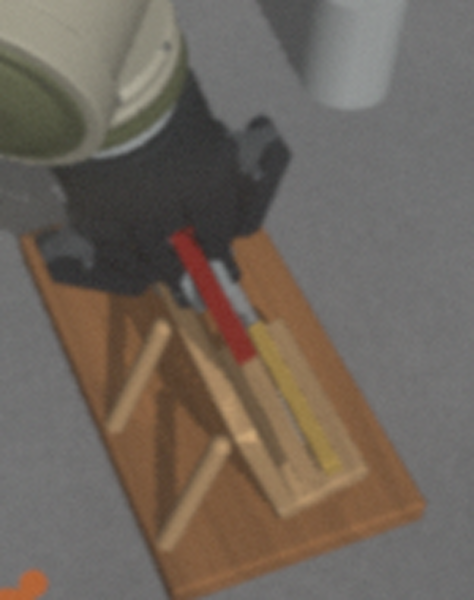

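The panel hangs above the ledge between rest and lip: its red top is at crop (215,300), its right end at (247,358), and the brass lip is at (300,400). I'll lower it gently, watching the force.

Request:
send_rows --pt "1 0 -0.3 0 0 0 0" --pt "1 0 0 0.6 0 0 0" --pt "1 0 0 0.6 0 0 0" --pt "1 0 0 0 0 0 0"

```text
time_s: 18.2
eef_pos: [504.6, -221.8, 146.9]
tool_rot: [2.132, 1.91, 0.339]
wrist_force: [1.0, 0.0, -0.7]
finger_gap: 9.6
grasp_force: 59.0
```

Request:
send_rows --pt "1 0 0 0.3 0 0 0" --pt "1 0 0 0.2 0 0 0" --pt "1 0 0 0 0 0 0"

```text
time_s: 18.58
eef_pos: [506.3, -222.1, 142.6]
tool_rot: [2.131, 1.91, 0.339]
wrist_force: [0.6, -0.3, -1.7]
finger_gap: 9.2
grasp_force: 59.0
```

Request:
send_rows --pt "1 0 0 0.2 0 0 0" --pt "1 0 0 0.1 0 0 0" --pt "1 0 0 0 0 0 0"

```text
time_s: 18.95
eef_pos: [507.3, -222.2, 139.8]
tool_rot: [2.131, 1.91, 0.339]
wrist_force: [-0.2, 0.9, -1.5]
finger_gap: 9.4
grasp_force: 59.0
```

Request:
send_rows --pt "1 0 0 0.2 0 0 0" --pt "1 0 0 0.1 0 0 0" --pt "1 0 0 0 0 0 0"

```text
time_s: 19.32
eef_pos: [508.4, -222.3, 137.0]
tool_rot: [2.131, 1.91, 0.339]
wrist_force: [-0.4, 0.4, -1.3]
finger_gap: 9.1
grasp_force: 59.0
```

Request:
send_rows --pt "1 0 0 0.15 0 0 0" --pt "1 0 0 0.05 0 0 0" --pt "1 0 0 0 0 0 0"

```text
time_s: 19.7
eef_pos: [509.1, -222.4, 135.2]
tool_rot: [2.131, 1.91, 0.339]
wrist_force: [-0.2, 0.1, -0.8]
finger_gap: 9.0
grasp_force: 59.0
```

Request:
send_rows --pt "1 0 0 0.15 0 0 0" --pt "1 0 0 0.05 0 0 0" --pt "1 0 0 0 0 0 0"

```text
time_s: 20.08
eef_pos: [509.8, -222.4, 133.3]
tool_rot: [2.131, 1.91, 0.339]
wrist_force: [-1.0, 0.4, -1.2]
finger_gap: 9.3
grasp_force: 59.0
```

Request:
send_rows --pt "1 0 0 0.2 0 0 0" --pt "1 0 0 0 0 0 0"

```text
time_s: 20.32
eef_pos: [510.4, -222.5, 131.4]
tool_rot: [2.131, 1.909, 0.339]
wrist_force: [-0.7, -0.7, 0.2]
finger_gap: 9.3
grasp_force: 59.1
```

Request:
send_rows --pt "1 0 0 0.2 0 0 0" --pt "1 0 0 0 0 0 0"

```text
time_s: 20.58
eef_pos: [511.0, -222.5, 131.4]
tool_rot: [2.129, 1.909, 0.339]
wrist_force: [-10.7, 4.5, 19.6]
finger_gap: 9.4
grasp_force: 62.2
```

```bash
python3 - <<'E'
from h import *
from workcell import ctrl
np.set_printoptions(suppress=True,precision=1)
st=ctrl.get_state();print(st["eef_pos"],st["wrist_force"],st["moment"]);v=st["eef_pos"]-O;print("rest frame tcp",v@X,v@Y,v@Z)
s=ctrl.capture("side")
for n,h in(("back",0),("front",10)): print(n,"top right pred at rest-flat",proj(s,O+X*h-Y*60+Z*160),"foot",proj(s,O+X*h-Y*60),"top left",proj(s,O+X*h+Y*60+Z*160))
for A,r,p in blobs(s,*RED,(305,255,350,330),15)[:2]: print(A,r[0],p.tolist())
cv2.imwrite("pics/place2.png",cv2.resize(s["pixels"][250:370,290:390,::-1],(500,600),interpolation=2))
E
```

```text
[ 511.  -222.5  131.4] [-10.7   4.5  19.6] [0.6 1.2 0.2]
rest frame tcp 10.251189828367844 0.10929851714380398 91.44982903926966
back top right pred at rest-flat [333.6 322.1] foot [355.5 361.2] top left [304. 265.]
front top right pred at rest-flat [339.4 319. ] foot [360.5 358.6] top left [309.2 262.2]
214.5 (330.4056701660156, 302.8302307128906) [[316.7924499511719, 285.2264404296875], [322.6509704589844, 281.97174072265625], [344.0188903808594, 320.43402099609375], [338.1603698730469, 323.688720703125]]
```

View pics/place2.png

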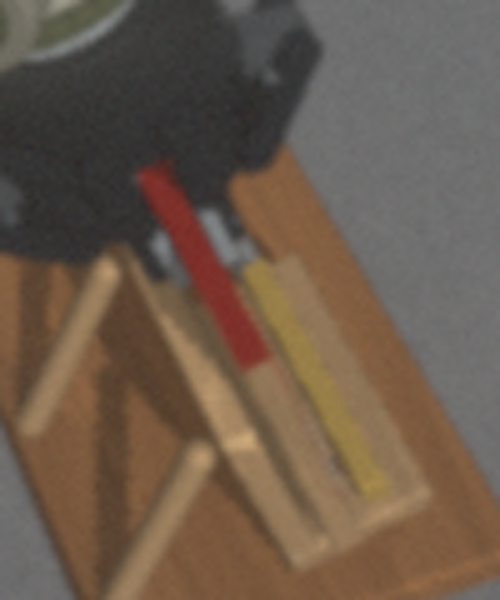

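The panel stands on the ledge behind the lip: red top at crop (205,265), foot near (330,520). Its back is still several mm off the rest, so I'll unload it slightly and push it against the rest until it touches.

Request:
send_rows --pt "1 0 0 -0.25 0 0 0" --pt "1 0 -0.2 0 0 0 0" --pt "1 0 -0.2 0 0 0 0" --pt "1 0 0 0 0 0 0"

```text
time_s: 21.12
eef_pos: [506.3, -222.0, 130.2]
tool_rot: [2.131, 1.91, 0.339]
wrist_force: [0.2, -0.1, -1.1]
finger_gap: 9.1
grasp_force: 58.9
```

Request:
send_rows --pt "1 0 -0.15 0 0 0 0" --pt "1 0 0 0 0 0 0"

```text
time_s: 21.38
eef_pos: [505.5, -222.1, 130.2]
tool_rot: [2.131, 1.908, 0.34]
wrist_force: [3.6, 0.4, -1.3]
finger_gap: 9.1
grasp_force: 58.9
```

Request:
send_rows --pt "1 0 -0.15 0 0 0 0" --pt "1 0 0 0 0 0 0"

```text
time_s: 21.62
eef_pos: [505.2, -222.2, 130.2]
tool_rot: [2.129, 1.906, 0.341]
wrist_force: [11.3, 0.3, -3.8]
finger_gap: 8.9
grasp_force: 58.9
```

Request:
send_rows --pt "1 0 0.1 0 0 0 0" --pt "1 0 0 0.1 0 0 0" --pt "1 0 0 0 0 0 0"

```text
time_s: 22.0
eef_pos: [505.6, -222.3, 129.6]
tool_rot: [2.13, 1.908, 0.34]
wrist_force: [4.0, 0.9, 3.7]
finger_gap: 9.4
grasp_force: 60.2
```

Request:
send_rows --pt "1 0 0 0.1 0 0 0" --pt "1 0 0 0 0 0 0"

```text
time_s: 22.25
eef_pos: [505.8, -222.1, 129.6]
tool_rot: [2.128, 1.908, 0.34]
wrist_force: [-2.3, 4.0, 14.5]
finger_gap: 9.3
grasp_force: 62.0
```

Request:
send_rows --pt "1 0 0 0.1 0 0 0" --pt "1 0 0 0 0 0 0"

```text
time_s: 22.5
eef_pos: [505.9, -222.1, 129.5]
tool_rot: [2.128, 1.908, 0.339]
wrist_force: [-8.6, 5.2, 24.6]
finger_gap: 9.4
grasp_force: 63.9
```

Request:
send_rows --pt "1 0 0 -0.15 0 0 0" --pt "0.7 0 0 0 0 0 0" --pt "0.5 0 0 0 0 0 0" --pt "0.2 0 0 0 0 0 0" --pt "-0.1 0 0 0 0 0 0" --pt "-0.3 0 0 0 0 0 0" --pt "-0.3 0 0 0 0 0 0"

```text
time_s: 23.38
eef_pos: [505.1, -222.0, 128.4]
tool_rot: [2.131, 1.909, 0.339]
wrist_force: [0.0, -0.4, 0.2]
finger_gap: 55.4
grasp_force: 0.0
```

```bash
python3 - <<'E'
from h import *
from workcell import ctrl
st=ctrl.get_state();print(st["wrist_force"],st["finger_gap"])
s=ctrl.capture("side")
for n,h in(("back",0),("front",10)): print(n,"top right pred flat",proj(s,O+X*h-Y*60+Z*160))
for A,r,p in blobs(s,*RED,(300,255,350,330),15)[:2]: print(A,r[0],p.tolist())
E
```

```text
[ 0.0350031  -0.43565538  0.23094829] 55.42246052609849
back top right pred flat [333.6 322.1]
front top right pred flat [339.4 319. ]
229.5 (327.1535949707031, 304.4533996582031) [[313.9751892089844, 286.6203918457031], [319.6084899902344, 283.6025695800781], [340.3320007324219, 322.2864074707031], [334.6986999511719, 325.3042297363281]]
```

Request:
send_rows --pt "-0.3 0 0 -1.5 0 0 0" --pt "-0.3 0 0 -3 0 0 0" --pt "-0.3 0 0 -4 0 0 0" --pt "-0.3 0 0 -4 0 0 0" --pt "-0.3 3 -4 0 0 0 0" --pt "-0.3 5 -4 0 0 0 0" --pt "-0.3 5 -4 0 0 0 0" --pt "-0.3 5 0 0 0 0 0"

```text
time_s: 24.42
eef_pos: [369.2, -27.4, 205.4]
tool_rot: [2.134, 1.905, 0.338]
wrist_force: [0.8, -1.1, 0.8]
finger_gap: 55.9
grasp_force: 0.0
```

```bash
python3 - <<'E'
from h import *
from workcell import ctrl
np.set_printoptions(suppress=True,precision=1)
st=ctrl.get_state();print(st["time_s"],st["eef_pos"],st["wrist_force"])
s=ctrl.capture("side");t=ctrl.capture("top")
for n,h in(("c",5),): print("pred top ends side",[proj(s,O+X*h+Y*y+Z*160) for y in(-60,60)],"top",[proj(t,O+X*h+Y*y+Z*160) for y in(-60,60)])
for im,b in((s,(285,240,350,340)),(t,(365,225,460,275))):
    for A,r,p in blobs(im,*RED,b,15)[:1]: print(A,r[0],p.tolist())
a=cv2.resize(t["pixels"][190:280,330:450,::-1],(400,300),interpolation=2);b=cv2.resize(s["pixels"][250:390,270:410,::-1],(400,400),interpolation=2)
cv2.imwrite("pics/final.png",np.hstack([cv2.copyMakeBorder(a,0,100,0,0,0),b]))
E
```

```text
24.425 [369.2 -27.4 205.4] [ 0.8 -1.1  0.8]
pred top ends side [array([336.5, 320.5]), array([306.6, 263.6])] top [array([442.6, 246.7]), array([388.8, 241.5])]
526.5 (321.5, 288.0) [[301.0999755859375, 253.3000030517578], [317.0, 248.00001525878906], [341.9000244140625, 322.70001220703125], [326.0, 328.0]]
502.0 (412.48773193359375, 236.63523864746094) [[382.29510498046875, 243.75408935546875], [384.07379150390625, 224.18850708007812], [442.68035888671875, 229.51638793945312], [440.90167236328125, 249.08197021484375]]
```

View pics/final.png

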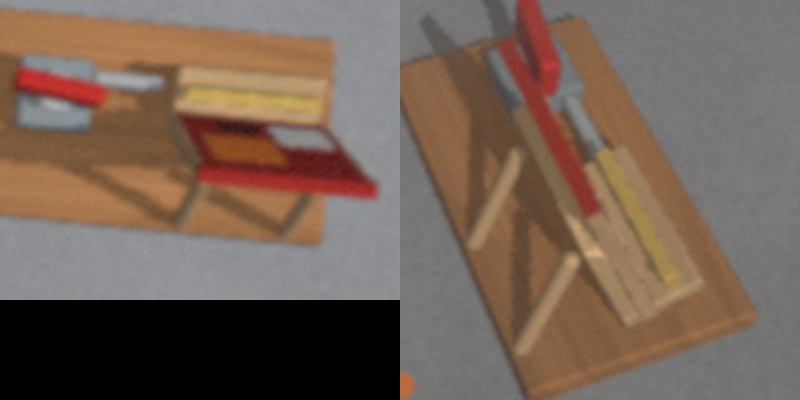

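The panel leans on the rest, with the orange and white picture facing the brass lip: top edge at left crop (285,186), right end at right crop (590,212). On release the top edge moved in step with the tool to within 0.5 mm, so the panel is flat. The arm is clear.

```bash
python3 -c "
from workcell import ctrl
print(ctrl.sign_off())"
```

```text
the job is handed in; nothing more can be done
None
```

The job is handed in, verdict not shown: knob turned to its stop, red panel released on the ledge, picture towards the lip, flat as far as the images and forces show; I viewed 11 pictures, one over the limit of 10.

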